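# Stock the spice-tin rack and clock it on the tally counter

### The job

Stock the wooden rack: work every loose spice tin from the sill into the packed row, somewhere between the row's two end tins, nudging its neighbours apart without tipping the row over, until every tin in the rack, old and new, stands upright, squarely and fully home against the back board. Then swing the lever of the tally counter away from you to its stop, to count the rack, and let it spring back; leave the other kitchen things where they are.

Things in the scene. Friction and masses are not known exactly. Their poses are not given: they have to be found in the camera images.
- rack: wooden rack fixed on the sill, open above and in front (-x). Base board 102 (x) by 392 mm (y), 10 mm thick; back board 55 mm high, inner face at x = +39 mm; end cheeks 70 mm high, inner faces at y = -184, +184 mm. Origin: underside centre. Tins stand in it side by side, length along x; one fully home has its centre at x = -1, z = 10 mm. The gaps in the row are narrower than a tin
- row1: tin 1 of the six already in the rack, counted from the rack's -y end (an end tin of the row): flat lacquered spice tin, body 80 mm long (x), 34 mm thick (y), 72 mm high, both ends rounded at 17 mm radius (flat sides 46 mm long); on top in the middle a raised lid 40 (x) by 22 (y) mm, 14 mm high; 0.16 kg. Slides easily on tins, rack and sill. Origin: underside centre, z up
- row2: tin 2 of the six already in the rack, counted from the rack's -y end: same tin as row1
- row3: tin 3 of the six already in the rack, counted from the rack's -y end: same tin as row1
- row4: tin 4 of the six already in the rack, counted from the rack's -y end: same tin as row1
- row5: tin 5 of the six already in the rack, counted from the rack's -y end: same tin as row1
- row6: tin 6 of the six already in the rack, counted from the rack's -y end (an end tin of the row): same tin as row1
- tin1: a loose tin standing on the sill, to go into the rack (may be absent): same tin as row1
- tin2: a loose tin standing on the sill, to go into the rack (may be absent): same tin as row1
- tin3: a loose tin standing on the sill, to go into the rack (may be absent): same tin as row1
- tin4: a loose tin standing on the sill, to go into the rack (may be absent): same tin as row1
- counter: bench tally counter screwed to the sill: base plate 74 x 66 mm, grey metal body 46 mm (x) by 54 mm (y), top at 50 mm, lever on its +y side. Origin: centre of the underside; its x points away from the robot
- counter_lever (a joint): sprung lever: 0 = at rest, leaning 0.5 rad to the counter's -x (towards the robot); grows as it swings over to +x; stop at 1.0 rad (leaning 0.5 rad away). Springs back when let go; 0.6 to 2.2 N at the ball. Pivots about an axis along the counter's y at counter (0, 35, 32) mm, 72 mm from pivot to ball
- lever_ball (a point): centre of the 16 mm black ball on the end of the lever; at rest at counter (-34.5, 35, 95) mm; the arm below it is a 6 mm rod
- dabba: round steel masala dabba, 190 mm across, 83 mm high with its knob; not to be disturbed. Origin: underside centre
- bottle: yellow plastic bottle with white twist cap, 68 mm across, 200 mm high; not to be disturbed. Origin: underside centre
- bowl: glass bowl, 124 mm across, 55 mm high; not to be disturbed. Origin: underside centre
- mortar: wooden mortar with its pestle, 110 mm across, 95 mm high (pestle to 160 mm); not to be disturbed. Origin: underside centre
- pan: small aluminium pan, 156 mm across, 45 mm high, handle 125 mm long along its +x; not to be disturbed. Origin: underside centre of the pan
- katori: small steel katori (cup), 72 mm across, 32 mm high; not to be disturbed. Origin: underside centre
Things that resemble listed ones, but are neither listed nor needed, are in the scene too. Leave any blue look-alike of the tin3 alone.

How it is judged:
On the way, in this order (a step that is already met when the one before it is completed fails the run):
1. all loose tins stand in the row, between its two end tins, upright and home (x of each of row1, row2, row3, row4, row5, row6, tin1, tin2, tin3, tin4 in the frame of rack above -0.009 m and z of row1 in the frame of rack between 0.006 and 0.014 m and angle between each of row1, row2, row3, row4, row5, row6, tin1, tin2, tin3, tin4's own z axis and vertical below 0.1 rad and angle between the y axis of each of row1, row2, row3, row4, row5, row6, tin1, tin2, tin3, tin4 and the y axis of rack, either way round below 0.2 rad and z of row2 in the frame of rack between 0.006 and 0.014 m and z of row3 in the frame of rack between 0.006 and 0.014 m and z of row4 in the frame of rack between 0.006 and 0.014 m and z of row5 in the frame of rack between 0.006 and 0.014 m and z of row6 in the frame of rack between 0.006 and 0.014 m and z of tin1 in the frame of rack between 0.006 and 0.014 m and y of each of tin1, tin2, tin3, tin4 in the frame of row1 above 0.02 m and y of each of tin1, tin2, tin3, tin4 in the frame of row6 below -0.02 m and z of tin2 in the frame of rack between 0.006 and 0.014 m and z of tin3 in the frame of rack between 0.006 and 0.014 m and z of tin4 in the frame of rack between 0.006 and 0.014 m), for 0.3 s.
2. then the counter's lever is swung to its stop (value of joint counter_lever above 0.92 rad), for 0.1 s.
At the end, for the whole second after the job is handed in: All tins stand at rest on the rack base, upright within 0.1 rad, square to the rack within 0.2 rad, centre within 8 mm of fully home; loose ones between row1 and row6. After that the lever was swung beyond 0.92 rad and is back below 0.1 rad (all of step 1 and linear speed of each of row1, row2, row3, row4, row5, row6, tin1, tin2, tin3, tin4 below 0.02 m/s and value of joint counter_lever below 0.1 rad); the robot touches nothing.
It fails at once if a tin of the row is tipped over (angle between any of row1, row2, row3, row4, row5, row6's own z axis and vertical above 0.6 rad).
It fails at once if another kitchen thing is moved by more than 30 mm (distance of any of dabba, bottle, bowl, mortar, pan, katori from where it was at the start of the episode above 0.03 m).
Of tin1, tin2, tin3, tin4 only 3 to 4 are there at a start; the rules pass over those that are not, and their reading is None.
At some moment in a run one of tin1, tin2, tin3, tin4 may be knocked a few centimetres aside while the robot is not near it.
Once in a run the grip may slacken for a moment while it holds something.
It also fails if it takes over 210 s, if anything falls off the work surface, if the arm or the gripper's body presses on something with over 40 N, if the wrist force passes 120 N, or if a joint passes its speed limit or range.

### The arm

A 6-joint arm with a two-finger parallel gripper is mounted at the origin on the work surface. World frame = base frame: x ahead of the robot, y to its left, z up, the work surface at z = 0. Lengths are in m, angles in rad, forces in N, time in s.
With the tool pointing down it reaches from about 0.25 to 0.725 m from the base axis. Payload 4 kg.
Tool frame: the origin (TCP) lies on the centre line of the jaws, within the pads' length; the fingertips stand 22 mm ahead of it and the grasp point (between the pads) lies 3 mm ahead of it; z points along the fingers, y is the line along which they close (so a half turn about z gives the same grasp; the last joint's range is limited). The gripper opens to 85 mm and grips with 20 to 120 N. Pads are 22 mm wide; open, the fingers measure 114 mm over their backs; the gripper's body (76 mm by 85 mm) begins 54 mm behind the grasp point. The pads swing forward as they close: fully open they stand 13 mm farther back than shut.
Start: joints at [0, 0.241, 0.005, 1.335, 0, 1.571], TCP at [0.5, -0, 0.253] pointing down, gripper open.
Joint ranges: [-2.72, 2.72], [-1.05, 1.87], [-1.09, 1.28], [-1.99, 2.15], [-1.42, 1.44], [-3.14, 3.14]. Speed limits (rad/s): [2.79, 2.79, 3.14, 3.14, 3.14, 3.14].

### API

Orientations are given as a unit quaternion [x, y, z, w].
In Python, from workcell import bot gives the robot as it stands.
- The arm moves only by the shell command python3 -m inch 'ROWS'. ROWS is JSON, one flat list of numbers, 7 for each row, row after row: the shift along the world's x, y, z in mm, then the turn, a rotation vector about the world's x, y, z in rad, then the opening in per cent of the stroke, from 0 (shut) to 100 (fully open). A call has 1 to 8 rows; each row is the pose to reach, as a shift and turn from the pose commanded when the call began; what a row does not reach only later rows make up. A row lasts 1/12 s, in which the tool goes at most 41.7 mm and 7.16 degrees, less where a joint would pass 70% of its speed; a pose out of reach is approached as far as the arm can. A call with a gripper value outside its range is refused whole. The fingers move at their own pace and stop on an object; the grip force is fixed at half the most. Time passes only in rows, so rows that repeat a pose let the fingers close. It gives the time, the measured TCP pose, the force, the opening and the grip force at its end, in the units of the state.
- bot.get_obs(): the state, without advancing time (a new reading comes with each control period).
- bot.camera(name): name is "scene" or "side" or "wrist"; returns the picture (400x640x3 uint8, blue, green, red); there is no depth.
- bot.camera_info(name): a dict with "intrinsics" (3x3 intrinsics, pixels), "camera_from_world" (4x4, takes a point from world to camera coordinates); the wrist camera has in their place "hand_eye" (4x4, takes a point from camera to tool coordinates, whose origin is the TCP and whose axes are the flange's). Camera axes: x right, y down, z forward; pixel columns grow to the right and rows downward; lengths in m; the calibration is good to about 2 mm. A picture is of the moment at which its call begins: read the wrist's pose just before it. camera_info takes no time and is no camera call.
- bot.job_done(): hands the job in; it is judged then, once.
Trained networks look in the newest picture that a camera, given by its name, has taken for a name from the list of things; names that differ only in an ending like _2 or _b are one class to them, and where a whole thing is asked for, a point or a joint stands for the part that bears it (a point fixed in the world has none). Each returns a list of dicts, best first, with "confidence" (0 to 1); they miss things now and then, are a little off and sometimes report something else, mostly with a low value. They report only what shows in the picture. A call takes as long as a camera call. They do not tell look-alikes from the thing itself.
- bot.silhouettes(camera, target): "mask" (400x640 bool, what is visible of it) and "uv" ([column, row] in pixels, amid what is visible of it).
- bot.spot_point(camera, target): "uv" ([column, row] in pixels: a listed point, or the origin of a listed thing).
The state is a dict: "clock": time; "joint_pos": joint angles; "joint_vel": joint speeds; "tau": joint torques, N m; "eef_pos": TCP position; "tool_rot": TCP orientation; "ft_force": force on the tool from outside, world axes, zero at the start; "ft_torque": the same for the moment, N m; "grip_width": finger opening in m; "grasp_force": force on a finger pad.
Only numpy, scipy, OpenCV 4.12 (cv2) and the standard library are available. Lean on these libraries where they do the work, as an engineer would, in place of code of your own. Each camera call takes 0.05 s, during which the arm holds its last target. There are 200 camera calls.

## Working session

There is one attempt and no reset: what is moved stays moved. The work goes in short steps, Python scripts to look and compute and a shell command to move; the robot and the scene stay as the last step left them, time stands still between calls to the robot, and variables do not carry over. Pictures are saved under pics/ and viewed, at most 14 in all, crops included, and the job is handed in when it is done.

```bash
ls; mkdir -p pics; cat > h.py <<'E'
import numpy as np, cv2
from workcell import bot
from scipy.spatial.transform import Rotation as R
def cam(name):
    i=bot.camera_info(name); K=np.array(i["intrinsics"])
    if name=="wrist":
        o=bot.get_obs(); T=np.eye(4); T[:3,:3]=R.from_quat(o["tool_rot"]).as_matrix(); T[:3,3]=o["eef_pos"]
        W=T@np.array(i["hand_eye"])
    else: W=np.linalg.inv(np.array(i["camera_from_world"]))
    return K,W
def ray(KW,uv,z):
    K,W=KW; d=W[:3,:3]@np.linalg.solve(K,[uv[0],uv[1],1.]); c=W[:3,3]
    return c+d*(z-c[2])/d[2]
def proj(KW,p):
    K,W=KW; q=np.linalg.inv(W)@np.r_[p,1]; q=K@q[:3]; return q[:2]/q[2]
def snap(name,fn=None):
    KW=cam(name); im=bot.camera(name)
    if fn: cv2.imwrite("pics/"+fn,im)
    return KW,im
E
python3 - <<'E'
from h import *
np.set_printoptions(precision=3,suppress=True)
for n in("scene","side"):
    KW,im=snap(n,n+"0.png"); print(n,KW[1][:3,3],KW[1][:3,2],KW[0][0])
    for t in ["rack","row1","tin1","counter","lever_ball"]:
        for d in bot.spot_point(n,t): print(t,np.round(d["uv"]),round(d["confidence"],2),ray(KW,d["uv"],0.095 if t=="lever_ball" else 0.01 if t=="row1" else 0))
o=bot.get_obs();print(o["clock"],o["eef_pos"],o["tool_rot"]); print(bot.camera_info("wrist")["hand_eye"])
E
```

```text
pics
scene [ 1.376 -0.129  0.84 ] [-0.757  0.133 -0.64 ] [405.145   0.    322.427]
rack [338. 259.] 0.59 [0.651 0.048 0.   ]
rack [285. 265.] 0.28 [ 0.652 -0.099  0.   ]
row1 [325. 256.] 0.95 [0.643 0.012 0.01 ]
row1 [284. 267.] 0.84 [ 0.665 -0.103  0.01 ]
row1 [307. 261.] 0.82 [ 0.653 -0.04   0.01 ]
row1 [349. 253.] 0.79 [0.641 0.079 0.01 ]
row1 [366. 251.] 0.75 [0.638 0.128 0.01 ]
row1 [386. 247.] 0.66 [0.632 0.188 0.01 ]
tin1 [263. 196.] 0.77 [ 0.348 -0.145  0.   ]
tin1 [434. 218.] 0.75 [0.523 0.371 0.   ]
tin1 [247. 223.] 0.74 [ 0.471 -0.197 -0.   ]
tin1 [228. 184.] 0.57 [ 0.274 -0.257  0.   ]
counter [202. 252.] 0.7 [ 0.574 -0.321  0.   ]
lever_ball [207. 216.] 0.56 [ 0.53  -0.296  0.095]
side [-0.178  0.758  1.227] [ 0.443 -0.465 -0.766] [423.336   0.    322.773]
rack [295. 190.] 0.74 [0.656 0.037 0.   ]
row1 [268. 214.] 0.91 [0.635 0.198 0.01 ]
row1 [301. 190.] 0.8 [0.635 0.03  0.01 ]
row1 [318. 165.] 0.79 [ 0.677 -0.113  0.01 ]
row1 [220. 243.] 0.68 [0.66  0.397 0.01 ]
row1 [277. 201.] 0.67 [0.657 0.131 0.01 ]
row1 [310. 178.] 0.58 [ 0.651 -0.039  0.01 ]
row1 [288. 193.] 0.53 [0.658 0.075 0.01 ]
row1 [374. 141.] 0.41 [ 0.603 -0.381  0.01 ]
tin1 [250. 262.] 0.86 [0.532 0.371 0.   ]
tin1 [398. 168.] 0.85 [ 0.438 -0.328  0.   ]
tin1 [370. 184.] 0.74 [ 0.466 -0.186  0.   ]
tin1 [386. 207.] 0.67 [ 0.344 -0.134  0.   ]
tin1 [418. 195.] 0.55 [ 0.295 -0.265  0.   ]
counter [370. 151.] 0.63 [ 0.582 -0.33   0.   ]
lever_ball [376. 144.] 0.62 [ 0.531 -0.291  0.095]
0.6 [0.5   0.    0.253] [0.707 0.707 0.    0.   ]
[[ 0.001 -0.96  -0.281  0.07 ]
 [ 1.     0.     0.001  0.   ]
 [-0.001 -0.281  0.96  -0.12 ]
 [ 0.     0.     0.     1.   ]]
```

View pics/scene0.png

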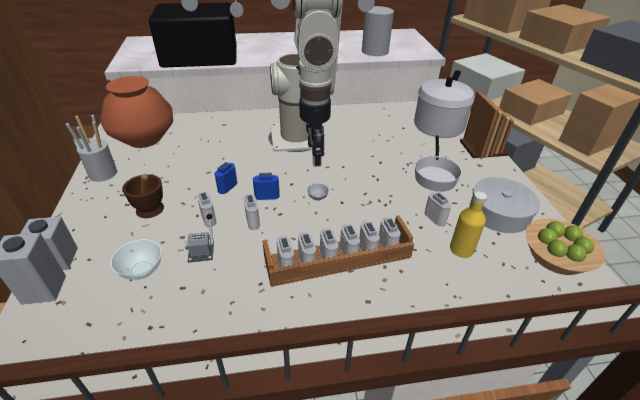

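View pics/side0.png

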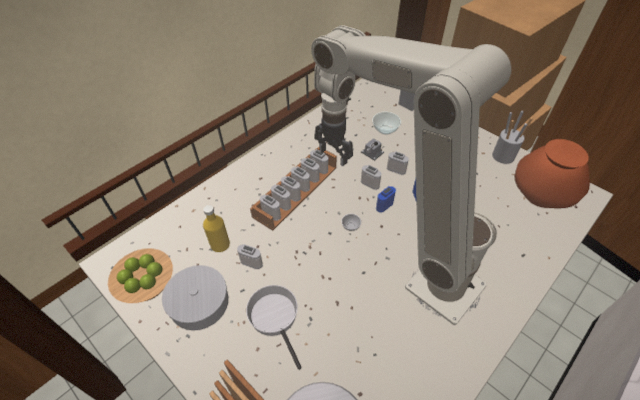

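The scene view shows the rack with six tins (≈270–410, 225–275) and grey loose tins at (250,212), (206,208) and (437,208). The two blue look-alikes are at (227,178) and (266,187), and the counter is at (200,245). The side view agrees. I'll look from above the rack with the wrist camera.

```bash
cat >> h.py <<'E'
from scipy.optimize import minimize
a=np.linspace(-np.pi/2,np.pi/2,9)
stad=np.vstack([np.c_[.023+.017*np.cos(a),.017*np.sin(a)],np.c_[-.023-.017*np.cos(a),-.017*np.sin(a)]])
lid=np.array([[.02,.011],[.02,-.011],[-.02,-.011],[-.02,.011]])
def render(KW,x,y,th,zb,shape=(400,640)):
    m=np.zeros(shape,np.uint8); r=np.array([[np.cos(th),-np.sin(th)],[np.sin(th),np.cos(th)]])
    for P,z0,z1 in((stad,0,.072),(lid,.072,.086)):
        q=P@r.T+[x,y]
        pts=np.array([proj(KW,[*p,zb+z]) for p in q for z in(z0,z1)])
        cv2.fillConvexPoly(m,np.round(cv2.convexHull(pts.astype(np.float32))*8).astype(int),1,shift=3)
    return m>0
def fit(KW,mask,zb,p0=None,ths=(0,.8,1.57,2.36)):
    if p0 is None:
        v,u=np.nonzero(mask); p0=ray(KW,[u.mean(),v.mean()],zb+.045)[:2]
    def c(p):
        r=render(KW,p[0],p[1],p[2],zb); return -(r&mask).sum()/max(1,(r|mask).sum())
    best=None
    for t in ths:
        s=np.array([p0[0],p0[1],t]); S=np.vstack([s,s+[.015,0,0],s+[0,.015,0],s+[0,0,.4]])
        q=minimize(c,s,method="Nelder-Mead",options=dict(initial_simplex=S,xatol=2e-4,fatol=1e-4,maxiter=90))
        if best is None or q.fun<best.fun: best=q
    x,y,t=best.x; return x,y,(t+np.pi/2)%np.pi-np.pi/2,-best.fun
def tins(name,target,zb,ths=(0,.8,1.57,2.36),minc=.3,fn=None):
    KW,im=snap(name,fn); out=[]
    for d in bot.silhouettes(name,target):
        if d["confidence"]<minc or d["mask"].sum()<150: continue
        c=im[d["mask"]].mean(0)
        out.append((fit(KW,d["mask"],zb,ths=ths),round(d["confidence"],2),c.round()))
    return KW,im,out
E
python3 -m inch '[30,25,20,0,0,0,100, 60,50,40,0,0,0,100, 90,75,60,0,0,0,100, 120,100,70,0,0,0,100, 120,100,70,0,0,0,100, 120,100,70,0,0,0,100]'
python3 - <<'E'
from h import *
KW,im,o=tins("wrist","row1",.01,ths=(0.1,),fn="w1.png")
for x in sorted(o,key=lambda k:k[0][1]): print(np.round(x[0],4),x[1],x[2])
for d in bot.spot_point("wrist","rack"): print(d["uv"],d["confidence"],ray(KW,d["uv"],0))
for n in("side","scene"):
    KW,im,o=tins(n,"tin1",0)
    for x in o: print(n,np.round(x[0],4),x[1],x[2])
print(bot.get_obs()["ft_force"])
E
```

```text
clock: 1.1
eef_pos: [0.6219, 0.102, 0.3221]
tool_rot: [0.706, 0.708, 0.0, -0.0]
ft_force: [-0.7, -0.6, -0.7]
grip_width: 0.0851
grasp_force: 0.0
[ 0.6613 -0.0981  0.1526  0.7473] 0.66 [109. 107. 109.]
[ 0.6551 -0.0415  0.1329  0.8851] 0.66 [111. 109. 111.]
[0.6474 0.0189 0.1309 0.9819] 0.69 [113. 112. 115.]
[0.6391 0.0771 0.1633 0.9671] 0.73 [122. 120. 123.]
[0.6271 0.1906 0.1185 0.9817] 0.67 [133. 130. 134.]
[342.0, 189.3] 0.9 [0.65030297 0.04788059 0.        ]
side [0.5294 0.3692 0.4575 0.9762] 0.84 [132. 134. 139.]
side [ 0.3569 -0.1358 -1.5591  0.875 ] 0.51 [114.  77.  69.]
side [0.6475 0.121  0.0127 0.8475] 0.41 [122. 124. 129.]
scene [0.5222 0.3726 0.4512 0.9745] 0.79 [129. 126. 126.]
scene [ 0.2853 -0.2591 -0.6046  0.95  ] 0.77 [121.  59.  34.]
scene [ 0.4608 -0.1826  0.0863  0.9204] 0.76 [143. 140. 138.]
scene [ 0.4291 -0.312   0.2715  0.8792] 0.69 [139. 135. 134.]
scene [ 0.3521 -0.1323  1.2996  0.9342] 0.66 [132.  63.  36.]
[-0.88279472 -0.95980335  0.18622521]
```

View pics/w1.png

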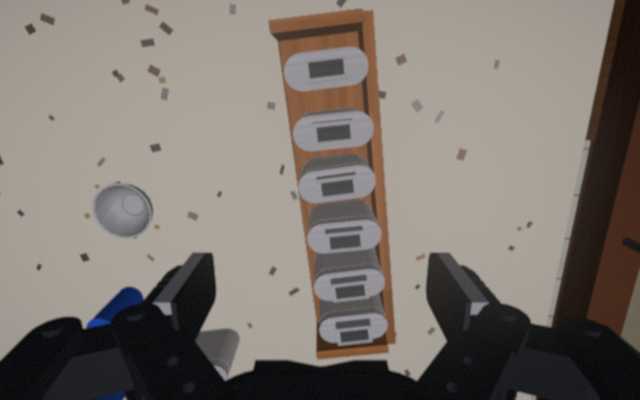

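The wrist view shows six row tins standing along the rack at columns 325–355 and rows 68–332, with uneven gaps of about 24 mm and a yaw of about 0.12 rad. They can be slid apart by their lids. Next I'll fit the rack pose.

```bash
cat >> h.py <<'E'
RP=np.array([[x,y,z] for x in(-.051,.051) for y in(-.196,.196) for z in(0,.07)])
RP=np.vstack([[[-.051,y,z] for y in(-.196,.196) for z in(0,.07)],[[.051,y,z] for y in(-.196,.196) for z in(0,.07)]])
def rackfit(views):
    hm=[]
    for KW,m in views:
        v,u=np.nonzero(cv2.morphologyEx(m.astype(np.uint8),cv2.MORPH_OPEN,np.ones((3,3)))); h=np.zeros(m.shape,np.uint8)
        cv2.fillConvexPoly(h,cv2.convexHull(np.c_[u,v].astype(np.int32)),1); hm.append(h>0)
    def c(p):
        s=0; r=R.from_euler("z",p[2]).as_matrix()
        for (KW,m),h in zip(views,hm):
            pts=np.array([proj(KW,q) for q in RP@r.T+[p[0],p[1],0]]).astype(np.float32)
            g=np.zeros(m.shape,np.uint8); cv2.fillConvexPoly(g,np.round(cv2.convexHull(pts)*8).astype(int),1,shift=3); g=g>0
            s-=(g&h).sum()/(g|h).sum()
        return s/len(views)
    s=np.array([.65,.048,.12]); S=np.vstack([s,s+[.01,0,0],s+[0,.01,0],s+[0,0,.05]])
    q=minimize(c,s,method="Nelder-Mead",options=dict(initial_simplex=S,xatol=1e-4,fatol=1e-5)); return q.x,-q.fun
E
python3 - <<'E'
from h import *
V=[]
for n in("wrist","scene","side"):
    KW,im=snap(n); d=bot.silhouettes(n,"rack")
    if d: V.append((KW,d[0]["mask"])); print(n,d[0]["confidence"],rackfit(V[-1:]))
print(rackfit(V[:2]))
E
python3 -m inch '[7,-20,-40,0,0,0.1,70, 14,-40,-80,0,0,0.125,70, 20,-60,-120,0,0,0.125,70, 26,-83,-160,0,0,0.125,70, 26,-83,-172,0,0,0.125,70, 26,-83,-172,0,0,0.125,70]'
python3 - <<'E'
from h import *
KW,im,o=tins("wrist","row1",.01,ths=(0.1,),fn="w2.png")
for x in sorted(o,key=lambda k:k[0][1]): print(np.round(x[0],4),x[1],x[2])
E
```

```text
wrist 0.59 (array([0.64527574, 0.04681981, 0.12300446]), np.float64(0.9733623267192172))
scene 0.76 (array([0.64424857, 0.04571787, 0.11654144]), np.float64(0.9842307145901407))
side 0.62 (array([0.64854853, 0.04317998, 0.14089435]), np.float64(0.9205955334987593))
(array([0.6442246 , 0.0457294 , 0.11707888]), np.float64(0.9782810070262369))
clock: 2.25
eef_pos: [0.642, 0.0147, 0.1439]
tool_rot: [0.663, 0.749, -0.005, -0.005]
ft_force: [-1.1, -0.0, -1.0]
grip_width: 0.0598
grasp_force: 0.0
[ 0.6585 -0.1353 -0.0065  0.243 ] 0.86 [91. 91. 94.]
[ 0.6547 -0.0415  0.1329  0.9068] 0.91 [119. 116. 118.]
[0.6481 0.0183 0.1071 0.9814] 0.63 [131. 127. 130.]
[0.6391 0.0771 0.1428 0.9767] 0.92 [148. 144. 147.]
[0.6344 0.1315 0.1025 0.9891] 0.78 [125. 122. 125.]
```

View pics/w2.png

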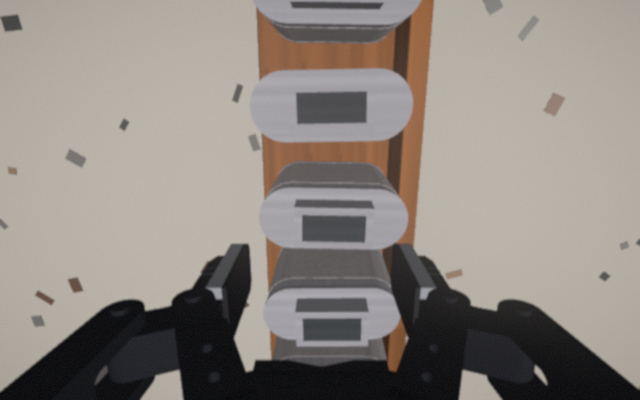

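The gripper straddles row3's lid (about (333,318) between the fingertips), and the rack fits at (0.6445, 0.046, yaw 0.117). Descending.

```bash
python3 -m inch '[2,1,-15,0,0,0,70, 2,1,-30,0,0,0,70, 2,1,-38,0,0,0,70, 2,1,-38,0,0,0,70, 2,1,-38,0,0,0,70]'
```

```text
clock: 2.77
eef_pos: [0.6487, 0.0188, 0.115]
tool_rot: [0.661, 0.75, 0.001, 0.001]
ft_force: [0.8, -0.1, 0.7]
grip_width: 0.0594
grasp_force: 0.0
```

```bash
python3 -m inch '[0,0,-4,0,0,0,70, 0,0,-7,0,0,0,70, 0,0,-7,0,0,0,30, 0,0,-7,0,0,0,30, 0,0,-7,0,0,0,30, 0,0,-7,0,0,0,30]'
```

```text
clock: 3.27
eef_pos: [0.6478, 0.0178, 0.1068]
tool_rot: [0.662, 0.75, -0.0, -0.0]
ft_force: [-2.1, -0.2, 3.9]
grip_width: 0.0381
grasp_force: 60.8
```

```bash
python3 -m inch '[1,-8,0,0,0,0,30, 2,-16,0,0,0,0,30, 3,-24,0,0,0,0,30, 4,-32,0,0,0,0,30, 5,-40,0,0,0,0,30, 6,-48,0,0,0,0,30, 6.5,-54,0,0,0,0,30, 7,-60,0,0,0,0,30]' && python3 -m inch '[0,0,0,0,0,0,30, 0,0,0,0,0,0,70, 0,0,0,0,0,0,70, 0,0,15,0,0,0,70, 0,0,40,0,0,0,70, -7,60,45,0,0,0,70, -12,100,45,0,0,0,70, -14,119,45,0,0,0,70]'
```

```text
clock: 3.93
eef_pos: [0.6549, -0.042, 0.1069]
tool_rot: [0.662, 0.75, 0.001, -0.001]
ft_force: [-2.0, 1.6, 0.3]
grip_width: 0.0381
grasp_force: 60.8
clock: 4.6
eef_pos: [0.6419, 0.0778, 0.152]
tool_rot: [0.662, 0.749, 0.001, 0.001]
ft_force: [0.1, -0.2, 0.8]
grip_width: 0.0596
grasp_force: 0.0
```

```bash
python3 -m inch '[-1,0,-20,0,0,0,70, -1,0,-36,0,0,0,70, -1,0,-41,0,0,0,70, -1,0,-45,0,0,0,70, -1,0,-45,0,0,0,70, -1,0,-45,0,0,0,30, -1,0,-45,0,0,0,30, -1,0,-45,0,0,0,30]' && python3 -m inch '[0,0,0,0,0,0,30]'
```

```text
clock: 5.27
eef_pos: [0.6407, 0.0766, 0.1076]
tool_rot: [0.662, 0.75, 0.001, 0.001]
ft_force: [-1.7, -0.1, 2.7]
grip_width: 0.0382
grasp_force: 61.1
clock: 5.35
eef_pos: [0.6406, 0.0767, 0.1075]
tool_rot: [0.662, 0.75, 0.001, 0.001]
ft_force: [-0.6, 0.4, 3.3]
grip_width: 0.0378
grasp_force: 61.2
```

```bash
python3 -m inch '[-1,8,0,0,0,0,30, -2,16,0,0,0,0,30, -3,24,0,0,0,0,30, -4,32,0,0,0,0,30, -5,40,0,0,0,0,30, -6,48,0,0,0,0,30, -6.5,54,0,0,0,0,30, -7,60,0,0,0,0,30]' && python3 -m inch '[0,0,0,0,0,0,30, 0,0,0,0,0,0,70, 0,0,0,0,0,0,70, 0,0,40,0,0,0,70, 0,0,80,0,0,0,70, -10,20,115,0,0,0,70, -30,50,145,0,0,0,70, -50,90,145,0,0,0.1,70]' && python3 -m inch '[-20,36,0,0,0,0.1,70, -40,75,0,0,0,0.2,70, -57,120,0,0,0,0.23,70, -57,144,0,0,0,0.23,70, -57,144,0,0,0,0.23,70]'
python3 - <<'E'
from h import *
KW,im,o=tins("wrist","tin1",0,ths=(0.1,.45,1),fn="w3.png")
for x in o: print(np.round(x[0],4),x[1],x[2])
E
```

```text
clock: 6.02
eef_pos: [0.6336, 0.1368, 0.1077]
tool_rot: [0.662, 0.75, -0.0, 0.002]
ft_force: [0.1, -4.1, 6.1]
grip_width: 0.0381
grasp_force: 61.8
clock: 6.68
eef_pos: [0.5888, 0.2207, 0.2571]
tool_rot: [0.624, 0.781, 0.005, 0.003]
ft_force: [0.6, 0.8, -0.5]
grip_width: 0.0596
grasp_force: 0.0
clock: 7.1
eef_pos: [0.5265, 0.3713, 0.2495]
tool_rot: [0.526, 0.85, 0.001, -0.001]
ft_force: [0.5, -0.8, -0.5]
grip_width: 0.0597
grasp_force: 0.0
[0.5256 0.3728 0.3787 0.9834] 0.66 [136. 134. 136.]
[0.7043 0.3924 1.3908 0.4521] 0.4 [ 72. 112. 126.]
```

View pics/w3.png

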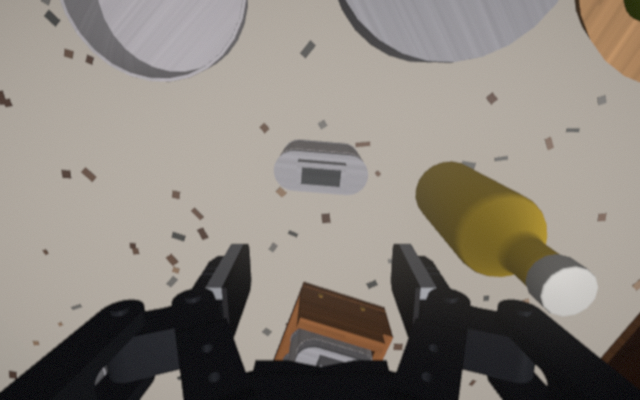

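The tin sits at about (320,168), and the bottle stands about 110 mm to its right, which is clear of the gripper. Grasping it.

```bash
python3 -m inch '[0,0,-40,0,0,-0.04,70, -1,1,-80,0,0,-0.08,70, -1,1,-115,0,0,-0.08,70, -1,1,-140,0,0,-0.08,70, -1,1,-155,0,0,-0.08,70, -1,1,-155,0,0,-0.08,70]' && python3 -m inch '[0,0,0,0,0,0,70, 0,0,0,0,0,0,30, 0,0,0,0,0,0,30, 0,0,0,0,0,0,30, 0,0,0,0,0,0,30, 0,0,20,0,0,0,30, 0,0,60,0,0,0,30, 0,0,60,0,0,0,30]'
```

```text
clock: 7.7
eef_pos: [0.527, 0.3627, 0.0916]
tool_rot: [0.564, 0.826, -0.003, -0.001]
ft_force: [0.0, 0.0, -0.3]
grip_width: 0.0599
grasp_force: 0.0
clock: 8.37
eef_pos: [0.5312, 0.3679, 0.1635]
tool_rot: [0.563, 0.827, 0.006, 0.002]
ft_force: [1.3, 0.3, 0.9]
grip_width: 0.0378
grasp_force: 60.8
```

```bash
python3 -m inch '[0,0,30,0,0,0,30, 5,-10,65,0,0,-0.05,30, 17,-45,80,0,0,-0.12,30, 32,-80,80,0,0,-0.2,30, 47,-117,80,0,0,-0.258,30, 61,-155,80,0,0,-0.258,30, 75,-192,80,0,0,-0.258,30, 88,-225,80,0,0,-0.258,30]' && python3 -m inch '[11,-28,0,0,0,0,30, 19,-49,0,0,0,0,30, 21,-55,0,0,0,0,30, 21,-55,0,0,0,0,30, 21,-55,0,0,0,0,30]'
python3 - <<'E'
from h import *
print(bot.get_obs()["eef_pos"],bot.get_obs()["grip_width"])
KW,im,o=tins("wrist","row1",.01,ths=(0.1,),fn="w4.png")
for x in o: print(np.round(x[0],4),x[1],x[2])
KW,im,o=tins("scene","row1",.01,ths=(0.1,))
for x in o: print(np.round(x[0],4),x[1],x[2])
E
```

```text
clock: 9.03
eef_pos: [0.6168, 0.1385, 0.2361]
tool_rot: [0.665, 0.747, 0.0, 0.0]
ft_force: [0.7, -0.3, -0.4]
grip_width: 0.0379
grasp_force: 60.9
clock: 9.45
eef_pos: [0.6371, 0.086, 0.2357]
tool_rot: [0.665, 0.747, 0.0, -0.0]
ft_force: [-0.0, 0.6, -1.0]
grip_width: 0.0378
grasp_force: 60.9
[0.63710381 0.08596637 0.23569718] 0.03775624433654365
[0.6285 0.1728 0.1385 0.9803] 0.98 [147. 143. 145.]
[ 0.6553 -0.0432  0.1001  0.9126] 0.87 [114. 112. 114.]
[0.624  0.2147 0.1105 0.8752] 0.84 [137. 133. 134.]
[0.6336 0.1385 0.1204 0.9653] 0.8 [147. 144. 147.]
[ 0.6588 -0.074   0.1339  0.2658] 0.67 [128. 124. 125.]
[0.6267 0.1416 0.135  0.7271] 0.86 [128. 125. 125.]
[ 0.6233  0.1807 -0.1609  0.5246] 0.84 [143. 138. 136.]
[ 0.6435 -0.1095  0.0781  0.7295] 0.79 [146. 141. 139.]
[ 0.6269 -0.0739  0.0593  0.6263] 0.77 [151. 146. 143.]
[ 0.6255 -0.0391  0.0802  0.7425] 0.68 [148. 145. 144.]
```

View pics/w4.png

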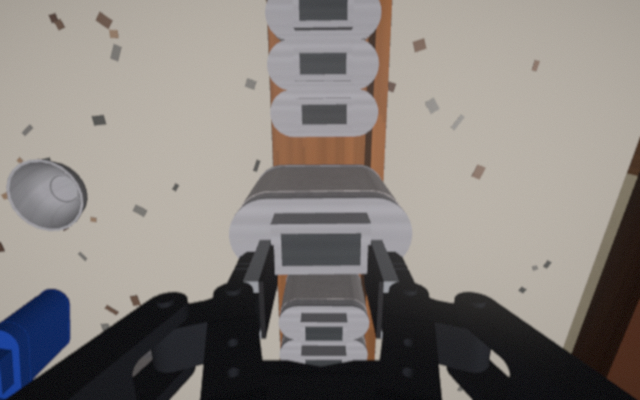

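Row4–6 are packed at the top (rows 20–112), and the held tin (321,225) hangs over the opening. I'll compute its exact offset in the grip.

```bash
python3 -m inch '[0,0,0,0,0,0,30,0,0,0,0,0,0,30]'; python3 - <<'E'
from h import *
import glob
KW,im=snap("wrist"); print(proj(KW,bot.get_obs()["eef_pos"]))
p=np.array(bot.get_obs()["eef_pos"]); print(p)
print("lid",ray(KW,(321,249),p[2]-.01))
for t in("tin1","row1"):
    for d in bot.silhouettes("wrist",t):
        if d["mask"][225,320] : print(t,np.round(fit(KW,d["mask"],p[2]-.096,ths=(.1,)),4))
E
```

```text
clock: 9.82
eef_pos: [0.637, 0.0867, 0.2359]
tool_rot: [0.664, 0.748, 0.0, 0.0]
ft_force: [0.2, -0.6, -1.0]
grip_width: 0.0381
grasp_force: 60.9
[319.46573991 282.605186  ]
[0.63708322 0.08648991 0.2359305 ]
lid [0.63658337 0.0956653  0.2259305 ]
tin1 [0.6361 0.096  0.1196 0.8952]
```

```bash
python3 -m inch '[-4,0,-30,0,0,0,30, -4,0,-60,0,0,0,30, -4,0,-90,0,0,0,30, -4,0,-110,0,0,0,30, -4,0,-120,0,0,0,30, -4,0,-126,0,0,0,30, -4,0,-126,0,0,0,30, -4,0,-126,0,0,0,30]' && python3 -m inch '[0,0,-1,0,0,0,30, 0,0,-2,0,0,0,30, 0,0,-2,0,0,0,30]'
```

```text
clock: 10.63
eef_pos: [0.6343, 0.0858, 0.1112]
tool_rot: [0.665, 0.747, 0.001, 0.001]
ft_force: [-0.5, 0.7, -0.6]
grip_width: 0.0381
grasp_force: 60.9
clock: 10.88
eef_pos: [0.6338, 0.0857, 0.1086]
tool_rot: [0.665, 0.747, 0.001, 0.0]
ft_force: [-0.2, -0.6, -1.0]
grip_width: 0.0373
grasp_force: 60.9
```

```bash
python3 -m inch '[0,0,-1,0,0,0,30, 0,0,-2,0,0,0,30, 0,0,-2,0,0,0,30]' && python3 -m inch '[0,0,-1,0,0,0,30, 0,0,-2,0,0,0,30, 0,0,-2,0,0,0,30]'
```

```text
clock: 11.13
eef_pos: [0.6337, 0.0856, 0.1079]
tool_rot: [0.665, 0.747, 0.001, 0.001]
ft_force: [-2.8, -0.6, 5.4]
grip_width: 0.0378
grasp_force: 61.7
clock: 11.38
eef_pos: [0.6341, 0.0857, 0.1078]
tool_rot: [0.665, 0.747, 0.002, 0.001]
ft_force: [-4.4, -0.8, 13.2]
grip_width: 0.0375
grasp_force: 62.4
```

```bash
python3 -m inch '[0,0,3,0,0,0,30, 2,0.2,3,0,0,0,30, 4,0.4,3,0,0,0,30, 6,0.6,3,0,0,0,30, 7,0.7,3,0,0,0,30, 7,0.7,3,0,0,0,30]'
```

```text
clock: 11.88
eef_pos: [0.64, 0.0864, 0.108]
tool_rot: [0.664, 0.747, -0.0, -0.0]
ft_force: [-4.1, -1.5, 7.7]
grip_width: 0.0377
grasp_force: 61.9
```

```bash
python3 -m inch '[0,0,1,0,0,0,30, 2,0,1,0,0,0,30, 3,0.3,1,0,0,0,30, 3,0.3,1,0,0,0,30]'
```

```text
clock: 12.22
eef_pos: [0.6405, 0.0864, 0.1081]
tool_rot: [0.664, 0.747, -0.002, -0.002]
ft_force: [-11.3, -0.6, 11.8]
grip_width: 0.0378
grasp_force: 62.2
```

```bash
python3 -m inch '[-3,0,0,0,0,0,30, -3,0,0,0,0,0,70, -3,0,0,0,0,0,70, -3,0,40,0,0,0,70, -3,0,80,0,0,0,70, -20,-30,115,0,0,0,70, -40,-62,142,0,0,0,70, -60,-97,142,0,0,0,70]' && python3 -m inch '[-20,-35,0,0,0,0,70, -40,-70,0,0,0,0,70, -60,-105,0,0,0,0,70, -80,-140,0,0,0,0,70, -105,-165,0,0,0,0,70, -115,-175,0,0,0,0,70, -115,-175,0,0,0,0,70, -115,-175,0,0,0,0,70]'
python3 - <<'E'
from h import *
KW,im,o=tins("wrist","tin1",0,ths=(0.1,.45,1),fn="w5.png")
for x in o: print(np.round(x[0],4),x[1],x[2])
o=bot.get_obs();print(o["eef_pos"],R.from_quat(o["tool_rot"]).as_matrix()[:2,1])
E
```

```text
clock: 12.88
eef_pos: [0.5906, -0.0022, 0.2534]
tool_rot: [0.663, 0.748, 0.003, 0.004]
ft_force: [0.9, -1.4, 0.9]
grip_width: 0.0595
grasp_force: 0.0
clock: 13.55
eef_pos: [0.4728, -0.1785, 0.2486]
tool_rot: [0.665, 0.747, 0.0, 0.0]
ft_force: [0.2, 0.5, 0.2]
grip_width: 0.06
grasp_force: 0.0
[ 0.2894 -0.2596 -0.6622  0.9904] 0.8 [121.  64.  44.]
[ 0.4647 -0.1812  0.135   0.9896] 0.67 [146. 143. 145.]
[ 0.354  -0.133   1.5068  0.9905] 0.63 [140.  80.  62.]
[ 0.4379 -0.3119  0.3216  0.7986] 0.55 [118. 116. 118.]
[ 0.47361545 -0.17739686  0.24847221] [0.99307906 0.11744491]
```

View pics/w5.png

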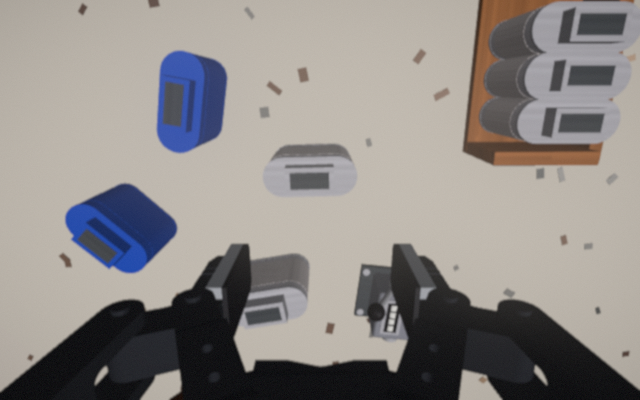

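Tin B shows at (310,170), with tin C (275,290) and the counter (385,300) behind it. The blue ones are to the left. Descending on B.

```bash
python3 -m inch '[-5,-2,-35,0,0,0.018,70, -9,-4,-70,0,0,0.018,70, -9,-4,-95,0,0,0.018,70, -9,-4,-110,0,0,0.018,70, -9,-4,-110,0,0,0.018,70, -9,-4,-110,0,0,0.018,70, -9,-4,-110,0,0,0.018,70]'
```

```text
clock: 14.23
eef_pos: [0.4652, -0.1815, 0.1395]
tool_rot: [0.657, 0.754, 0.0, 0.001]
ft_force: [0.2, -0.5, 0.7]
grip_width: 0.0598
grasp_force: 0.0
```

```bash
python3 -m inch '[0,0,-25,0,0,0,70, 0,0,-43,0,0,0,70, 0,0,-43,0,0,0,70, 0,0,-43,0,0,0,70, 0,0,-43,0,0,0,30, 0,0,-43,0,0,0,30, 0,0,-43,0,0,0,30, 0,0,-43,0,0,0,30]' && python3 -m inch '[0,0,0,0,0,0,30, 0,0,20,0,0,0,30, 0,0,55,0,0,0,30, 0,0,90,0,0,0,30, 0,0,125,0,0,0,30, 0,0,140,0,0,0,30, 20,20,140,0,0,-0.018,30, 45,45,140,0,0,-0.018,30]' && python3 -m inch '[25,26,0,0,0,0,30, 50,52,0,0,0,0,30, 75,78,0,0,0,0,30, 100,104,0,0,0,0,30, 120,125,0,0,0,0,30, 133,140,0,0,0,0,30, 133,140,0,0,0,0,30, 133,140,0,0,0,0,30]'
cat > held.py <<'E'
from h import *
o=bot.get_obs(); p=np.array(o["eef_pos"]); KW,im=snap("wrist")
rk=np.array([.6445,.046]); c,s=np.cos(.117),np.sin(.117); Q=np.array([[c,s],[-s,c]])
print("tcp",p.round(4),"rackframe",(Q@(p[:2]-rk)).round(4))
for t in("tin1","row1"):
    for d in bot.silhouettes("wrist",t):
        v,u=np.nonzero(d["mask"])
        if len(u)>6000:
            f=fit(KW,d["mask"],p[2]-.098,ths=(.1,)); print(t,np.round(f,4),"rackframe",(Q@(np.array(f[:2])-rk)).round(4))
        else:
            f=fit(KW,d["mask"],.01,ths=(.1,)); print(" on rack?",t,np.round(f,4),"rackframe",(Q@(np.array(f[:2])-rk)).round(4))
E
python3 held.py
```

```text
clock: 14.9
eef_pos: [0.4651, -0.1823, 0.0977]
tool_rot: [0.658, 0.753, 0.001, 0.002]
ft_force: [-1.0, -0.0, 7.1]
grip_width: 0.0385
grasp_force: 60.5
clock: 15.57
eef_pos: [0.509, -0.1382, 0.2385]
tool_rot: [0.666, 0.746, 0.001, 0.002]
ft_force: [1.3, -0.9, -2.2]
grip_width: 0.0381
grasp_force: 61.4
clock: 16.23
eef_pos: [0.6418, 0.0043, 0.2349]
tool_rot: [0.664, 0.748, -0.0, -0.0]
ft_force: [0.0, -0.7, -1.7]
grip_width: 0.0386
grasp_force: 61.5
tcp [0.6418 0.0043 0.2349] rackframe [-0.0075 -0.0412]
tin1 [0.6417 0.0058 0.1072 0.8498] rackframe [-0.0075 -0.0396]
 on rack? tin1 [ 0.297  -0.2489 -0.7192  0.9794] rackframe [-0.3795 -0.2523]
 on rack? tin1 [ 0.363  -0.1193 -1.371   0.8603] rackframe [-0.2989 -0.1313]
 on rack? tin1 [0.6387 0.0943 0.1222 0.9819] rackframe [-0.0002  0.0487]
 on rack? row1 [ 0.6608 -0.1068  0.9846  0.0838] rackframe [-0.0016 -0.1536]
 on rack? row1 [0.634  0.1391 0.1413 0.9913] rackframe [0.0004 0.0937]
 on rack? row1 [ 0.662  -0.1146  0.1249  0.4702] rackframe [-0.0014 -0.1615]
```

```bash
python3 -m inch '[0,0,-30,0,0,0,30, 0,0,-60,0,0,0,30, 0,0,-90,0,0,0,30, 0,0,-110,0,0,0,30, 0,0,-118,0,0,0,30, 0,0,-123,0,0,0,30, 0,0,-125,0,0,0,30, 0,0,-125,0,0,0,30]' && python3 -m inch '[0,0,-1,0,0,0,30, 2,0.2,-1,0,0,0,30, 4,0.5,-1,0,0,0,30, 6,0.7,-1,0,0,0,30, 7,0.8,-1,0,0,0,30, 7,0.8,-1,0,0,0,30]'
```

```text
clock: 17.05
eef_pos: [0.6424, 0.0028, 0.1118]
tool_rot: [0.665, 0.747, 0.001, 0.001]
ft_force: [-0.8, 0.3, -1.9]
grip_width: 0.0383
grasp_force: 61.5
clock: 17.55
eef_pos: [0.6492, 0.0041, 0.1097]
tool_rot: [0.665, 0.747, 0.0, 0.0]
ft_force: [-1.4, 0.7, -1.7]
grip_width: 0.0379
grasp_force: 61.5
```

```bash
python3 -m inch '[0,0,-1,0,0,0,30, 0,0,-2,0,0,0,30, 0,0,-2,0,0,0,30]' && python3 -m inch '[1,0.1,0,0,0,0,30, 2,0.2,0,0,0,0,30, 3,0.3,0,0,0,0,30, 3,0.3,0,0,0,0,30]'
```

```text
clock: 17.8
eef_pos: [0.6487, 0.004, 0.108]
tool_rot: [0.665, 0.747, 0.0, 0.0]
ft_force: [-1.2, -0.5, 1.7]
grip_width: 0.0382
grasp_force: 61.8
clock: 18.13
eef_pos: [0.65, 0.0041, 0.108]
tool_rot: [0.665, 0.747, -0.001, -0.001]
ft_force: [-8.2, -0.3, 6.0]
grip_width: 0.0383
grasp_force: 62.5
```

```bash
python3 -m inch '[-3,0,0,0,0,0,30, -3,0,0,0,0,0,70, -3,0,0,0,0,0,70, -3,0,40,0,0,0,70, -3,0,80,0,0,0,70, -15,-25,120,0,0,0,70, -35,-60,142,0,0,0.05,70, -55,-95,142,0,0,0.15,70]' && python3 -m inch '[-22,-35,0,0,0,0.05,70, -44,-70,0,0,0,0.05,70, -66,-105,0,0,0,0.05,70, -88,-140,0,0,0,0.05,70, -110,-175,0,0,0,0.05,70, -132,-200,0,0,0,0.05,70, -152,-215,0,0,0,0.05,70, -152,-215,0,0,0,0.05,70]' && python3 -m inch '[0,0,0,0,0,0,70, 0,0,0,0,0,0,70]'
python3 - <<'E'
from h import *
KW,im,o=tins("wrist","tin1",0,ths=(0.1,.45,1),fn="w6.png")
for x in o: print(np.round(x[0],4),x[1],x[2])
o=bot.get_obs();print(o["eef_pos"],R.from_quat(o["tool_rot"]).as_matrix()[:2,1])
E
```

```text
clock: 18.8
eef_pos: [0.6036, -0.0835, 0.2542]
tool_rot: [0.604, 0.797, 0.003, 0.005]
ft_force: [0.8, -1.2, 0.3]
grip_width: 0.0596
grasp_force: 0.0
clock: 19.47
eef_pos: [0.4454, -0.302, 0.2488]
tool_rot: [0.589, 0.808, -0.001, -0.0]
ft_force: [0.1, 0.7, 0.6]
grip_width: 0.0597
grasp_force: 0.0
clock: 19.63
eef_pos: [0.4491, -0.2988, 0.2487]
tool_rot: [0.587, 0.81, 0.0, 0.0]
ft_force: [0.2, -0.0, -0.1]
grip_width: 0.0595
grasp_force: 0.0
[ 0.4357 -0.3129  0.2962  0.9916] 0.88 [130. 128. 130.]
[ 0.289  -0.2598 -0.6658  0.9869] 0.79 [120.  68.  51.]
[ 0.44959345 -0.29809103  0.24863352] [0.94962475 0.31338882]
```

View pics/w6.png

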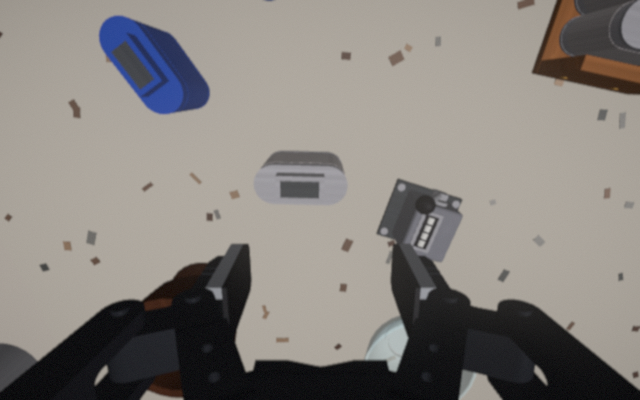

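Tin C is at (300,180), the counter at (425,220), the mortar lower left. All are clear of the descent.

```bash
python3 -m inch '[-7,-8,-35,0,0,-0.02,70, -14,-15,-70,0,0,-0.02,70, -14,-15,-95,0,0,-0.02,70, -14,-15,-110,0,0,-0.02,70, -14,-15,-110,0,0,-0.02,70, -14,-15,-110,0,0,-0.02,70, -14,-15,-110,0,0,-0.02,70]'
```

```text
clock: 20.32
eef_pos: [0.4361, -0.3138, 0.1398]
tool_rot: [0.594, 0.804, 0.0, 0.001]
ft_force: [0.5, 0.5, 1.2]
grip_width: 0.0596
grasp_force: 0.0
```

```bash
python3 -m inch '[0,0,-25,0,0,0,70, 0,0,-43,0,0,0,70, 0,0,-43,0,0,0,70, 0,0,-43,0,0,0,70, 0,0,-43,0,0,0,30, 0,0,-43,0,0,0,30, 0,0,-43,0,0,0,30, 0,0,-43,0,0,0,30]' && python3 -m inch '[0,0,0,0,0,0,30, 0,0,20,0,0,0,30, 0,0,55,0,0,0,30, 0,0,90,0,0,0,30, 0,0,125,0,0,0,30, 0,0,140,0,0,0,30, 10,18,140,0,0,-0.05,30, 25,45,140,0,0,-0.1,30]' && python3 -m inch '[18,33,0,0,0,-0.05,30, 36,66,0,0,0,-0.08,30, 54,99,0,0,0,-0.08,30, 72,132,0,0,0,-0.08,30, 90,165,0,0,0,-0.08,30, 108,198,0,0,0,-0.08,30, 126,230,0,0,0,-0.08,30, 144,262,0,0,0,-0.08,30]' && python3 -m inch '[17,30,0,0,0,0,30, 28,50,0,0,0,0,30, 32,57,0,0,0,0,30, 32,57,0,0,0,0,30, 32,57,0,0,0,0,30, 32,57,0,0,0,0,30]'
python3 held.py
```

```text
clock: 20.98
eef_pos: [0.4363, -0.315, 0.0981]
tool_rot: [0.595, 0.804, 0.0, 0.003]
ft_force: [0.5, 0.8, 5.8]
grip_width: 0.0379
grasp_force: 61.0
clock: 21.65
eef_pos: [0.4598, -0.2708, 0.2381]
tool_rot: [0.637, 0.771, -0.0, 0.002]
ft_force: [1.3, 0.8, -1.0]
grip_width: 0.038
grasp_force: 60.8
clock: 22.32
eef_pos: [0.604, -0.005, 0.236]
tool_rot: [0.664, 0.747, 0.0, 0.0]
ft_force: [0.8, -1.1, -0.7]
grip_width: 0.0382
grasp_force: 60.8
clock: 22.82
eef_pos: [0.6349, 0.0488, 0.2357]
tool_rot: [0.665, 0.747, -0.0, -0.0]
ft_force: [-0.7, -0.4, -1.7]
grip_width: 0.0382
grasp_force: 60.8
tcp [0.6349 0.0488 0.2357] rackframe [-0.0092  0.0039]
tin1 [0.6348 0.0514 0.1132 0.8545] rackframe [-0.009   0.0065]
 on rack? tin1 [ 0.2838 -0.2673  0.7799  0.8455] rackframe [-0.3948 -0.269 ]
 on rack? tin1 [0.6392 0.0946 0.118  0.9629] rackframe [0.0004 0.0488]
 on rack? tin1 [ 0.3493 -0.1266 -0.4634  0.7883] rackframe [-0.3133 -0.137 ]
 on rack? row1 [ 0.6627 -0.111   0.1133  0.3317] rackframe [-0.0003 -0.1581]
 on rack? row1 [0.6335 0.1387 0.1407 0.9715] rackframe [-0.0001  0.0933]
 on rack? row1 [ 0.6529 -0.06    0.6162  0.2469] rackframe [-0.004  -0.1062]
 on rack? row1 [0.6276 0.181  0.0968 0.8618] rackframe [-0.0011  0.136 ]
```

```bash
python3 -m inch '[0,0,-30,0,0,0,30, 0,0,-60,0,0,0,30, 0,0,-90,0,0,0,30, 0,0,-110,0,0,0,30, 0,0,-118,0,0,0,30, 0,0,-123,0,0,0,30, 0,0,-125,0,0,0,30, 0,0,-125,0,0,0,30]' && python3 -m inch '[0,0,-2,0,0,0,30, 2,0.2,-3,0,0,0,30, 4,0.5,-3,0,0,0,30, 6,0.7,-3,0,0,0,30, 8,0.9,-3,0,0,0,30, 9,1,-3,0,0,0,30, 9,1,-3,0,0,0,30]'
```

```text
clock: 23.63
eef_pos: [0.6364, 0.0499, 0.1118]
tool_rot: [0.665, 0.747, 0.001, 0.001]
ft_force: [0.8, 0.5, -1.6]
grip_width: 0.0382
grasp_force: 60.8
clock: 24.22
eef_pos: [0.644, 0.0512, 0.1082]
tool_rot: [0.665, 0.747, -0.0, -0.0]
ft_force: [-4.4, -0.6, 4.2]
grip_width: 0.0382
grasp_force: 61.4
```

```bash
python3 -m inch '[1,0,0,0,0,0,30, 2,0.2,0,0,0,0,30, 2,0.2,0,0,0,0,30]' && python3 -m inch '[-3,0,0,0,0,0,30, -3,0,0,0,0,0,70, -3,0,0,0,0,0,70, -3,0,40,0,0,0,70, -3,0,80,0,0,0,70, -12,20,120,0,0,0,70, -22,50,160,0,0,0,70, -22,60,200,0,0,0,70]' && python3 -m inch '[0,0,20,0,0,0,70, 0,0,20,0,0,0,70, 0,0,20,0,0,0,70]'
python3 - <<'E'
from h import *
rk=np.array([.6445,.046]); c,s=np.cos(.117),np.sin(.117); Q=np.array([[c,s],[-s,c]])
for n in("wrist","scene"):
    KW,im,o=tins(n,"row1",.01,ths=(0.1,),fn=n+"7.png")
    for x in sorted(o,key=lambda k:k[0][1]): print(n,(Q@(np.array(x[0][:2])-rk)).round(4),np.round(x[0][2:],3),x[1])
for n in("wrist","scene","side"):
    KW,im=snap(n)
    for t,z in(("counter",0),("lever_ball",.095)):
        for d in bot.spot_point(n,t): print(n,t,np.round(d["uv"]),round(d["confidence"],2),ray(KW,d["uv"],z).round(4))
E
```

```text
clock: 24.47
eef_pos: [0.6442, 0.0512, 0.1083]
tool_rot: [0.665, 0.747, -0.002, -0.002]
ft_force: [-10.4, -0.8, 8.0]
grip_width: 0.0381
grasp_force: 61.8
clock: 25.13
eef_pos: [0.6243, 0.1089, 0.2974]
tool_rot: [0.664, 0.747, 0.0, -0.001]
ft_force: [1.1, 0.3, -0.2]
grip_width: 0.0598
grasp_force: 0.0
clock: 25.38
eef_pos: [0.6264, 0.108, 0.3182]
tool_rot: [0.664, 0.747, 0.002, 0.002]
ft_force: [-0.0, 0.4, -0.9]
grip_width: 0.0597
grasp_force: 0.0
wrist [ 0.     -0.1601] [0.104 0.416] 0.56
wrist [ 0.0003 -0.125 ] [0.112 0.46 ] 0.69
wrist [ 0.001  -0.0905] [0.068 0.702] 0.78
wrist [-0.0006  0.093 ] [0.125 0.915] 0.65
wrist [-0.0007  0.1277] [0.131 0.991] 0.73
wrist [-0.001   0.1619] [0.12  0.952] 0.6
scene [-0.0186 -0.1555] [0.018 0.696] 0.75
scene [-0.0274 -0.1164] [0.022 0.677] 0.69
scene [-0.0182 -0.0823] [0.095 0.662] 0.69
scene [-0.0134  0.0999] [0.055 0.711] 0.78
scene [-0.0131  0.1369] [-0.037  0.541] 0.7
scene [-0.02    0.1759] [-0.072  0.508] 0.9
scene counter [204. 249.] 0.76 [ 0.5622 -0.3166  0.    ]
scene counter [339. 253.] 0.6 [0.629  0.0536 0.    ]
scene counter [460. 247.] 0.45 [0.6511 0.4012 0.    ]
scene counter [433. 176.] 0.26 [0.3199 0.4475 0.    ]
scene lever_ball [205. 217.] 0.4 [ 0.537  -0.3013  0.095 ]
side counter [374. 150.] 0.47 [ 0.5771 -0.3486  0.    ]
side lever_ball [308. 179.] 0.41 [0.5944 0.0246 0.095 ]
```

View pics/wrist7.png

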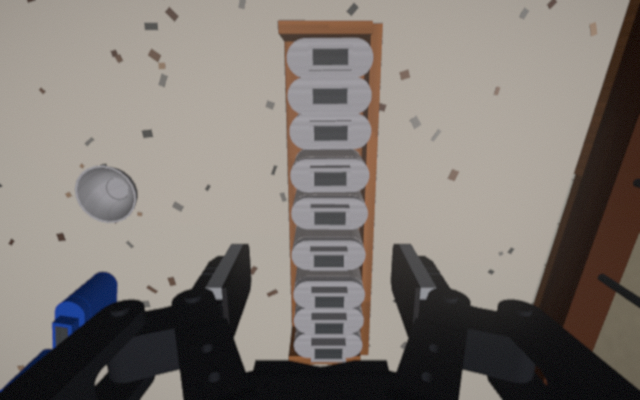

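All nine tins stand in one line against the back board, rows 58–347. Next is the counter.

```bash
python3 -m inch '[-6,-38,-5,0,0,0,0, -12,-76,-10,0,0,0,0, -18,-114,-20,0,0,0,0, -24,-152,-30,0,0,0,0, -30,-190,-40,0,0,0,0, -36,-228,-50,0,0,0,0, -42,-266,-60,0,0,0,0, -48,-304,-68,0,0,0,0]' && python3 -m inch '[-6,-38,0,0,0,0,0, -12,-76,0,0,0,0,0, -18,-110,0,0,0,0,0, -22,-124,0,0,0,0,0, -22,-124,0,0,0,0,0, -22,-124,0,0,0,0,0, -22,-124,0,0,0,0,0]'
python3 - <<'E'
from h import *
o=bot.get_obs();print(o["eef_pos"],R.from_quat(o["tool_rot"]).as_matrix()[:2,1])
KW,im=snap("wrist","w8.png")
for t,z in(("counter",0),("lever_ball",.095)):
    for d in bot.spot_point("wrist",t): print(t,np.round(d["uv"]),round(d["confidence"],2),ray(KW,d["uv"],z).round(4))
KW2,im=snap("scene","scene8.png")
for d in bot.spot_point("scene","lever_ball"): print(np.round(d["uv"]),d["confidence"],ray(KW2,d["uv"],.095))
E
```

```text
clock: 26.7
eef_pos: [0.5764, -0.1982, 0.2479]
tool_rot: [0.665, 0.747, -0.0, -0.0]
ft_force: [0.7, 0.6, -0.0]
grip_width: -0.0002
grasp_force: 0.0
clock: 27.28
eef_pos: [0.5554, -0.3195, 0.2485]
tool_rot: [0.664, 0.748, 0.0, -0.0]
ft_force: [-0.4, 0.5, 0.1]
grip_width: -0.0002
grasp_force: 0.0
[ 0.55539912 -0.31953492  0.24850893] [0.99306104 0.11759987]
counter [336. 166.] 0.62 [ 0.5731 -0.3252  0.    ]
lever_ball [299. 145.] 0.94 [ 0.5359 -0.2932  0.095 ]
[205. 216.] 0.66 [ 0.53197136 -0.299524    0.095     ]
[201. 251.] 0.66 [ 0.65963332 -0.30313012  0.095     ]
```

View pics/w8.png

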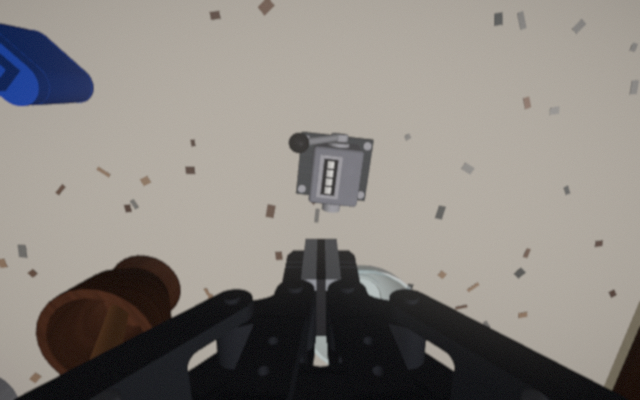

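View pics/scene8.png

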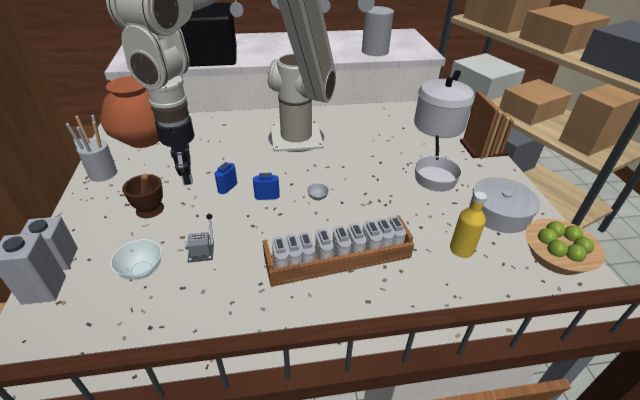

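No grey tin is left on the sill. The lever ball is at (299,142), i.e. about (0.535, −0.294), with the counter's yaw near zero. I'll come down in front of it and push away.

```bash
python3 -m inch '[-35,12,0,0,0,-0.06,0, -67,25,-10,0,0,-0.06,0, -67,25,-50,0,0,-0.06,0, -67,25,-90,0,0,-0.06,0, -67,25,-125,0,0,-0.06,0, -67,25,-148,0,0,-0.06,0, -67,25,-148,0,0,-0.06,0, -67,25,-148,0,0,-0.06,0]' && python3 -m inch '[0,0,0,0,0,0,0, 10,0,0,0,0,0,0, 20,1,0,0,0,0,0, 30,1,0,0,0,0,0, 40,2,0,0,0,0,0, 40,2,0,0,0,0,0]'
```

```text
clock: 28.2
eef_pos: [0.4876, -0.2945, 0.0997]
tool_rot: [0.686, 0.727, -0.0, -0.001]
ft_force: [-0.3, 0.5, 0.2]
grip_width: 0.0001
grasp_force: 0.0
clock: 28.7
eef_pos: [0.5313, -0.2942, 0.1029]
tool_rot: [0.686, 0.727, 0.001, 0.003]
ft_force: [-0.8, 0.4, 0.8]
grip_width: 0.0
grasp_force: 0.6
```

```bash
python3 -m inch '[8,0,0,0,0,0,0, 16,1,0,0,0,0,0, 24,1,0,0,0,0,0, 32,2,0,0,0,0,0, 40,2,0,0,0,0,0, 46,2,0,0,0,0,0, 46,2,0,0,0,0,0]' && python3 -m inch '[2,0,0,0,0,0,0, 4,0,0,0,0,0,0, 4,0,0,0,0,0,0]'
python3 - <<'E'
from h import *
KW,im=snap("scene"); cv2.imwrite("pics/lev.png",cv2.resize(im[160:290,130:330],None,fx=4,fy=4))
E
```

```text
clock: 29.28
eef_pos: [0.5749, -0.2912, 0.0995]
tool_rot: [0.686, 0.727, -0.0, -0.001]
ft_force: [-0.8, -1.0, -0.5]
grip_width: -0.0
grasp_force: 1.0
clock: 29.53
eef_pos: [0.5776, -0.2912, 0.0997]
tool_rot: [0.687, 0.727, -0.0, -0.001]
ft_force: [-3.8, -0.1, -2.4]
grip_width: -0.0003
grasp_force: 1.4
```

View pics/lev.png

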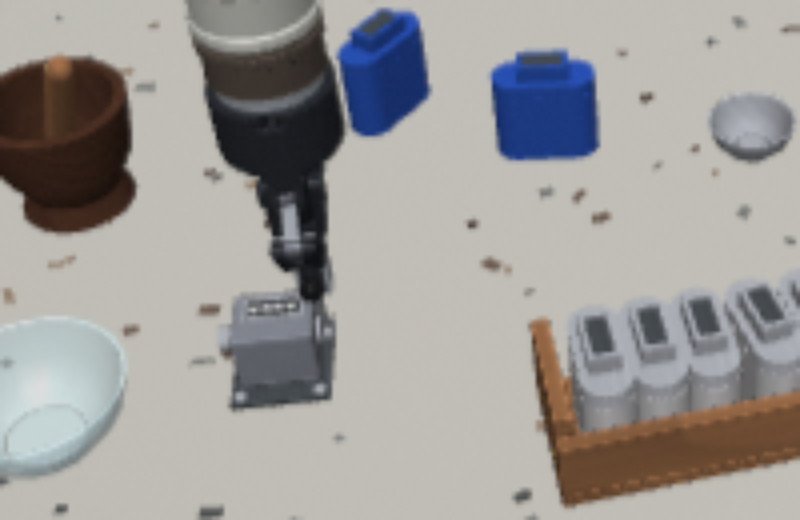

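The ball is hidden in front of the fingers at about (315,290), and the force has begun to rise at the stop. I'll press slightly more, hold, then withdraw.

```bash
python3 -m inch '[2,0,0,0,0,0,0, 4,0,0,0,0,0,0, 4,0,0,0,0,0,0, 4,0,0,0,0,0,0]'
```

```text
clock: 29.92
eef_pos: [0.582, -0.2914, 0.1003]
tool_rot: [0.687, 0.727, -0.0, -0.0]
ft_force: [-3.4, 0.4, -3.5]
grip_width: -0.0001
grasp_force: 1.7
```

```bash
python3 -m inch '[-10,0,0,0,0,0,0, -22,0,0,0,0,0,0, -36,0,0,0,0,0,0, -50,0,0,0,0,0,0, -65,0,0,0,0,0,0, -80,0,0,0,0,0,0, -100,0,0,0,0,0,0, -110,0,0,0,0,0,0]' && python3 -m inch '[0,0,0,0,0,0,0, 0,0,35,0,0,0,0, 0,0,75,0,0,0,0, 0,0,115,0,0,0,0, 0,0,150,0,0,0,0, 0,0,150,0,0,0,0, 0,0,150,0,0,0,0]'
python3 - <<'E'
from h import *
KW,im=snap("scene"); cv2.imwrite("pics/end.png",cv2.resize(im[170:290,170:430],None,fx=3,fy=3))
E
```

```text
clock: 30.58
eef_pos: [0.4721, -0.292, 0.1018]
tool_rot: [0.687, 0.727, 0.001, 0.002]
ft_force: [-0.8, 0.4, -0.4]
grip_width: 0.0001
grasp_force: 0.0
clock: 31.17
eef_pos: [0.4752, -0.2927, 0.2543]
tool_rot: [0.686, 0.727, 0.001, 0.005]
ft_force: [-0.3, 0.2, -0.4]
grip_width: 0.0002
grasp_force: 0.0
```

View pics/end.png

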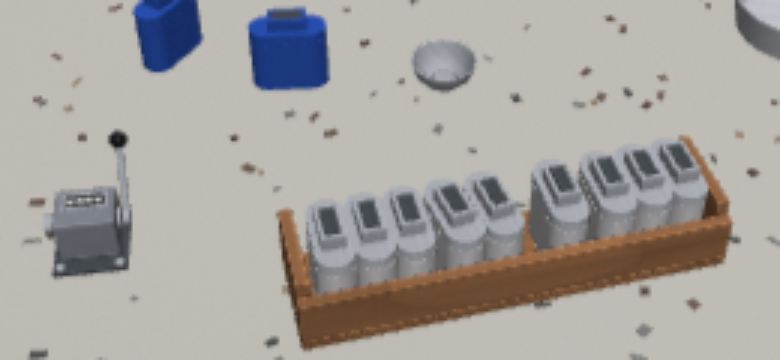

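The lever is back at rest at (118,140), but the force never spiked, so I can't be sure it reached its stop. Tins 4 and 5 in the rack (455,200), (492,195) now look turned and moved, so they have probably been knocked. I'll look from above and mend that first.

```bash
python3 -m inch '[20,38,0,0,0,0.06,70, 40,76,0,0,0,0.06,70, 60,114,0,0,0,0.06,70, 80,152,0,0,0,0.06,70, 100,190,0,0,0,0.06,70, 120,228,0,0,0,0.06,70, 140,266,0,0,0,0.06,70, 150,290,0,0,0,0.06,70]' && python3 -m inch '[10,20,0,0,0,0,70,15,45,0,0,0,0,70, 15,65,0,0,0,0,70, 15,65,0,0,0,0,70, 15,65,0,0,0,0,70]'
cat > row.py <<'E'
from h import *
import sys
rk=np.array([.6445,.046]); c,s=np.cos(.117),np.sin(.117); Q=np.array([[c,s],[-s,c]])
o=bot.get_obs(); print(np.round(o["eef_pos"],4))
for t in("row1","tin1"):
    KW,im,o=tins("wrist",t,.01,ths=(0.1,),fn=sys.argv[1])
    for x in sorted(o,key=lambda k:k[0][1]): print(t,np.round(x[0],4),"rack",(Q@(np.array(x[0][:2])-rk)).round(4),round(x[0][2]-.117,3),x[1])
E
python3 row.py w9.png
```

```text
clock: 31.88
eef_pos: [0.6229, 0.0016, 0.2479]
tool_rot: [0.664, 0.748, -0.001, -0.001]
ft_force: [1.1, -0.3, -0.1]
grip_width: 0.06
grasp_force: 0.0
clock: 32.3
eef_pos: [0.6367, 0.0649, 0.248]
tool_rot: [0.664, 0.748, -0.001, -0.001]
ft_force: [-0.3, -0.3, 0.5]
grip_width: 0.0596
grasp_force: 0.0
[0.6367 0.0649 0.248 ]
row1 [ 0.6626 -0.107   0.0407  0.2471] rack [ 1.000e-04 -1.541e-01] -0.076 0.63
row1 [ 0.6587 -0.0789  0.1162  0.4683] rack [-0.0005 -0.1257] -0.001 0.72
row1 [ 0.6555 -0.0437  0.1197  0.6166] rack [ 0.0004 -0.0904] 0.003 0.56
row1 [0.6337 0.139  0.1294 0.9742] rack [0.0001 0.0936] 0.012 0.65
row1 [0.6289 0.1727 0.1241 0.9189] rack [-0.0007  0.1277] 0.007 0.97
row1 [0.6176 0.2196 0.1556 0.7394] rack [-0.0065  0.1756] 0.039 0.87
tin1 [ 0.2616 -0.2619  0.7898  0.7268] rack [-0.4162 -0.2611] 0.673 0.88
tin1 [ 0.3497 -0.1312 -0.0701  0.8019] rack [-0.3134 -0.1416] -0.187 0.97
tin1 [ 0.6501 -0.0029  0.2718  0.6476] rack [-0.0002 -0.0492] 0.155 0.94
tin1 [0.6461 0.033  0.2485 0.9905] rack [ 0.0001 -0.0131] 0.132 0.97
tin1 [0.6387 0.0944 0.1258 0.9845] rack [-0.0001  0.0488] 0.009 0.64
```

View pics/w9.png

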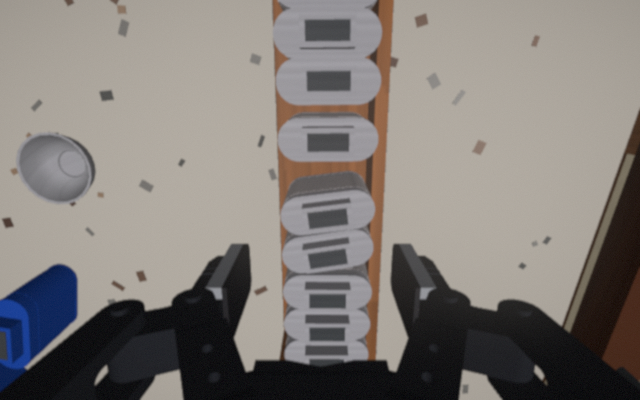

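Tins C (328,213) and B (326,252) are still home but turned 0.13–0.15 rad. I'll straighten C first, sliding it about 14 mm toward +y, then B.

```bash
python3 -m inch '[5,-16,-30,0,0,0.08,70, 9,-32,-60,0,0,0.13,70, 9,-32,-85,0,0,0.13,70, 9,-32,-100,0,0,0.13,70, 9,-32,-100,0,0,0.13,70, 9,-32,-100,0,0,0.13,70]' && python3 -m inch '[0,0,-20,0,0,0,70, 0,0,-33,0,0,0,70, 0,0,-38,0,0,0,70, 0,0,-39,0,0,0,70, 0,0,-39,0,0,0,30, 0,0,-39,0,0,0,30, 0,0,-39,0,0,0,30, 0,0,-39,0,0,0,30]'
```

```text
clock: 33.0
eef_pos: [0.6455, 0.0303, 0.1498]
tool_rot: [0.615, 0.788, -0.001, -0.001]
ft_force: [-0.7, -0.4, 0.1]
grip_width: 0.0597
grasp_force: 0.0
clock: 33.67
eef_pos: [0.6468, 0.0314, 0.1136]
tool_rot: [0.615, 0.789, 0.001, 0.001]
ft_force: [-2.9, -1.1, 6.0]
grip_width: 0.0371
grasp_force: 59.8
```

```bash
python3 -m inch '[0,4,0,0,0,0,30, -1,8,0,0,0,-0.04,30, -1,11,0,0,0,-0.09,30, -1.5,14,0,0,0,-0.13,30, -1.5,14,0,0,0,-0.13,30, 0,14,0,0,0,-0.13,30, 0,14,0,0,0,-0.13,30]' && python3 -m inch '[-1,0,0,0,0,0,70, -1,0,0,0,0,0,70, -1,0,30,0,0,0,70, -1,0,45,0,0,0.05,70, 2,-24,45,0,0,0.15,70, 5,-48,45,0,0,0.155,70, 5,-48,45,0,0,0.155,70, 5,-48,45,0,0,0.155,70]'
```

```text
clock: 34.25
eef_pos: [0.6452, 0.0442, 0.114]
tool_rot: [0.665, 0.747, -0.001, 0.001]
ft_force: [-8.2, -3.4, 11.6]
grip_width: 0.0372
grasp_force: 60.3
clock: 34.92
eef_pos: [0.6516, -0.0035, 0.1563]
tool_rot: [0.606, 0.796, 0.0, 0.0]
ft_force: [0.0, 1.0, 0.2]
grip_width: 0.0599
grasp_force: 0.0
```

```bash
python3 -m inch '[-1,0,-20,0,0,0,70, -1,0,-35,0,0,0,70, -1,0,-42,0,0,0,70, -1,0,-44,0,0,0,70, -1,0,-44,0,0,0,70]' && python3 -m inch '[0,0,0,0,0,0,30, 0,0,0,0,0,0,30, 0,0,0,0,0,0,30, 0,0,0,0,0,0,30, 0,0,0,0,0,-0.05,30, 0,1,0,0,0,-0.1,30, 0,1,0,0,0,-0.155,30, 0,1,0,0,0,-0.155,30]'
```

```text
clock: 35.33
eef_pos: [0.6497, -0.0018, 0.1117]
tool_rot: [0.604, 0.797, -0.0, -0.001]
ft_force: [0.5, -1.0, 0.2]
grip_width: 0.06
grasp_force: 0.0
clock: 36.0
eef_pos: [0.6502, -0.0007, 0.1141]
tool_rot: [0.665, 0.747, 0.001, -0.0]
ft_force: [-2.7, 0.9, 6.0]
grip_width: 0.0371
grasp_force: 60.1
```

```bash
python3 -m inch '[0,0,0,0,0,0,70, 0,0,0,0,0,0,70, 0,0,30,0,0,0,70, 0,0,65,0,0,0,70, -5,25,100,0,0,0,70, -10,50,136,0,0,0,70, -15,65,136,0,0,0,70, -15,65,136,0,0,0,70]' && python3 -m inch '[0,0,0,0,0,0,70, 0,0,0,0,0,0,70]'; python3 row.py w10.png
```

```text
clock: 36.67
eef_pos: [0.6364, 0.0668, 0.2525]
tool_rot: [0.663, 0.748, 0.003, 0.002]
ft_force: [0.6, -0.4, 0.4]
grip_width: 0.0598
grasp_force: 0.0
clock: 36.83
eef_pos: [0.6348, 0.0629, 0.2472]
tool_rot: [0.665, 0.747, -0.001, -0.0]
ft_force: [-0.7, -0.2, -0.2]
grip_width: 0.0599
grasp_force: 0.0
[0.6348 0.0629 0.2472]
row1 [ 0.6622 -0.1086  0.1205  0.2735] rack [-0.0005 -0.1556] 0.003 0.8
row1 [ 0.659  -0.0769  0.1257  0.4742] rack [ 1.000e-04 -1.237e-01] 0.009 0.8
row1 [ 0.6548 -0.0441  0.1135  0.6361] rack [-0.0003 -0.0907] -0.003 0.86
row1 [0.6337 0.1387 0.1309 0.9797] rack [0.0001 0.0933] 0.014 0.62
row1 [0.6285 0.1729 0.127  0.9081] rack [-0.0011  0.1279] 0.01 0.71
row1 [0.617  0.2199 0.1458 0.6819] rack [-0.007   0.1759] 0.029 0.73
tin1 [ 0.2671 -0.2562  1.5165  0.427 ] rack [-0.4101 -0.2561] 1.4 0.78
tin1 [ 0.3496 -0.132  -0.0396  0.7922] rack [-0.3137 -0.1424] -0.157 0.95
tin1 [ 0.6502 -0.0013  0.1235  0.832 ] rack [ 0.0001 -0.0477] 0.007 0.65
tin1 [0.6448 0.0459 0.1055 0.9874] rack [ 0.0003 -0.0001] -0.012 0.89
tin1 [0.6388 0.0946 0.1299 0.9912] rack [0.0001 0.0489] 0.013 0.86
```

View pics/w10.png

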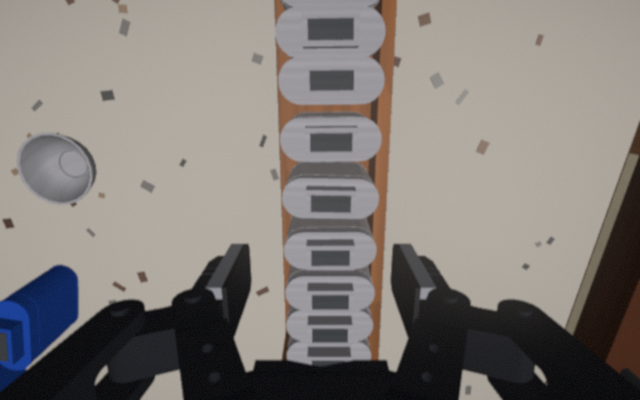

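All tins are square and home; row6's fit is only cut off by the picture edge. That was more pictures than the 14 allowed, so from here I'll rely on numbers. Pushing the lever again, this time until the stop shows in the force.

```bash
python3 -m inch '[-16,-38,0,0,0,0,0, -32,-76,0,0,0,0,0, -48,-114,0,0,0,0,0, -64,-152,0,0,0,0,0, -80,-190,0,0,0,0,0, -96,-228,0,0,0,0,0, -112,-266,0,0,0,-0.03,0, -128,-304,0,0,0,-0.06,0]' && python3 -m inch '[-12,-30,0,0,0,0,0, -20,-53,0,0,0,0,0, -20,-53,-35,0,0,0,0, -20,-53,-70,0,0,0,0, -20,-53,-105,0,0,0,0, -20,-53,-135,0,0,0,0, -20,-53,-148,0,0,0,0, -20,-53,-148,0,0,0,0]' && python3 -m inch '[10,0,0,0,0,0,0, 20,0,0,0,0,0,0, 30,1,0,0,0,0,0, 40,1,0,0,0,0,0, 52,2,0,0,0,0,0, 64,2,0,0,0,0,0, 76,3,0,0,0,0,0, 86,4,0,0,0,0,0]' && python3 -m inch '[3,0,0,0,0,0,0, 6,0,0,0,0,0,0, 8,0,0,0,0,0,0, 8,0,0,0,0,0,0]' && python3 -m inch '[1.5,0,0,0,0,0,0, 3,0,0,0,0,0,0, 3,0,0,0,0,0,0]' && python3 -m inch '[1.5,0,0,0,0,0,0, 3,0,0,0,0,0,0, 3,0,0,0,0,0,0]'
```

```text
clock: 37.7
eef_pos: [0.5056, -0.2427, 0.248]
tool_rot: [0.688, 0.726, -0.0, -0.0]
ft_force: [0.5, 0.1, 0.2]
grip_width: 0.0002
grasp_force: 0.0
clock: 38.37
eef_pos: [0.4836, -0.2924, 0.0956]
tool_rot: [0.687, 0.727, -0.001, -0.005]
ft_force: [-1.0, -0.5, -0.9]
grip_width: -0.0001
grasp_force: 0.0
clock: 39.03
eef_pos: [0.5733, -0.2907, 0.1014]
tool_rot: [0.687, 0.727, -0.001, 0.0]
ft_force: [-2.7, -0.3, -2.3]
grip_width: 0.0001
grasp_force: 1.4
clock: 39.37
eef_pos: [0.5803, -0.2898, 0.1001]
tool_rot: [0.687, 0.727, -0.001, -0.001]
ft_force: [-3.3, -1.8, -2.9]
grip_width: 0.0002
grasp_force: 1.5
clock: 39.62
eef_pos: [0.5828, -0.2894, 0.1001]
tool_rot: [0.687, 0.727, -0.001, -0.001]
ft_force: [-5.9, -1.2, -1.0]
grip_width: -0.0003
grasp_force: 2.7
clock: 39.87
eef_pos: [0.5832, -0.2895, 0.0999]
tool_rot: [0.687, 0.727, -0.003, -0.003]
ft_force: [-12.2, -1.8, 1.6]
grip_width: 0.0
grasp_force: 6.0
```

Now a definite stop: 12 N with no further travel. Withdrawing and checking by numbers.

```bash
python3 -m inch '[-10,0,0,0,0,0,0, -22,0,0,0,0,0,0, -36,0,0,0,0,0,0, -50,0,0,0,0,0,0, -65,0,0,0,0,0,0, -80,0,0,0,0,0,0, -100,0,0,0,0,0,0, -110,0,0,0,0,0,0]' && python3 -m inch '[0,0,0,0,0,0,0, 0,0,35,0,0,0,0, 0,0,75,0,0,0,0, 0,0,115,0,0,0,0, 0,0,150,0,0,0,0, 20,38,150,0,0,0.06,0, 40,76,150,0,0,0.06,0, 60,114,150,0,0,0.06,0]' && python3 -m inch '[20,38,0,0,0,0,0, 40,76,0,0,0,0,0, 60,114,0,0,0,0,0, 80,152,0,0,0,0,0, 95,190,0,0,0,0,0, 105,228,20,0,0,0,0, 105,241,40,0,0,0,0, 105,241,40,0,0,0,0]' && python3 -m inch '[0,0,0,0,0,0,0,0,0,0,0,0,0,0]'; python3 row.py w11.png; python3 - <<'E'
from h import *
KW,im=snap("scene")
for d in bot.spot_point("scene","lever_ball"): print(np.round(d["uv"]),d["confidence"],ray(KW,d["uv"],.095))
E
```

```text
clock: 40.53
eef_pos: [0.4769, -0.2895, 0.1017]
tool_rot: [0.687, 0.727, 0.001, 0.001]
ft_force: [0.1, 0.6, -0.5]
grip_width: -0.0002
grasp_force: 0.0
clock: 41.2
eef_pos: [0.5381, -0.1783, 0.2531]
tool_rot: [0.665, 0.747, 0.002, 0.003]
ft_force: [1.5, -0.8, 0.4]
grip_width: -0.0001
grasp_force: 0.0
clock: 41.87
eef_pos: [0.6435, 0.0686, 0.2954]
tool_rot: [0.662, 0.75, 0.005, 0.003]
ft_force: [-0.3, -0.2, 0.9]
grip_width: -0.0001
grasp_force: 0.0
clock: 42.03
eef_pos: [0.6409, 0.0624, 0.2905]
tool_rot: [0.664, 0.747, 0.001, 0.0]
ft_force: [-0.5, -0.6, -0.4]
grip_width: -0.0001
grasp_force: 0.0
[0.6409 0.0624 0.2905]
row1 [ 0.6546 -0.0359  0.3497  0.0545] rack [ 0.0004 -0.0825] 0.233 0.83
row1 [0.6335 0.1391 0.1188 0.9717] rack [-0.      0.0937] 0.002 0.74
row1 [0.6287 0.1732 0.1224 0.9272] rack [-0.0009  0.1281] 0.005 0.8
row1 [0.6272 0.2203 0.1153 0.7733] rack [0.0032 0.1751] -0.002 0.75
tin1 [ 0.2925 -0.2487 -0.5099  0.8694] rack [-0.384  -0.2516] -0.627 0.74
tin1 [ 0.3623 -0.1253  1.4501  0.9615] rack [-0.3003 -0.1372] 1.333 0.58
tin1 [ 0.6502 -0.0015  0.1186  0.7999] rack [ 0.0001 -0.0479] 0.002 0.74
tin1 [0.6444 0.0461 0.1063 0.9942] rack [-0.0001  0.0001] -0.011 0.97
tin1 [0.6383 0.0947 0.1346 0.9851] rack [-0.0005  0.0491] 0.018 0.96
tin1 [0.6342 0.1386 0.1118 0.9846] rack [0.0006 0.0932] -0.005 0.7
[205. 217.] 0.62 [ 0.53698839 -0.30104745  0.095     ]
[281. 266.] 0.54 [ 0.73589508 -0.11215546  0.095     ]
```

Tins unchanged (the low-IoU one is just hidden by the shut fingers) and lever is back at rest. Handing in.

```bash
python3 -c "
from workcell import bot
print(bot.job_done())"
```

```text
the job is handed in; nothing more can be done
None
```

The job is handed in: all three loose tins stand home in the row, the counter lever was pushed to its stop and sprang back, and no other kitchen thing was touched; I viewed 15 pictures, one over the limit of 14.

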